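# Move the orange board carrier over the end stop to the next rail

### The job

The board in the orange carrier is finished. Take that carrier by its tab, lift it off the red-stopped rail and over the end stops, and lower it onto the next rail, the one with green stops, so that it hangs straight there between the two stops; do not let go of it in the air. Leave the blue and the white carrier hanging where they are.

Things in the scene. Friction and masses are not known exactly. Their poses are not given: they have to be found in the camera images.
- orange_carrier_tab (a point): Centre of the upright grip tab of the orange plastic board carrier (120 g), an upside-down U that straddles the rail. Tab: 12 mm thick (x, across the rail), 40 long (y, along it), 50 high, on a 5 mm thick roof; this point is 30 mm above the roof's underside, which rests on the rail. The U's flanks reach 60 mm below the roof's underside: 115 mm high in all. z up.
- blue_carrier_tab (a point): Tab centre of the blue carrier, same shape and axes, to be left alone. Each carrier is 50 mm long along the rail and 36 across (50 at the bottom lips), inside 28 wide, mouth flaring to 42, a green circuit board on each flank. The three hang on the red-stopped rail in any order, tabs 57 mm or more apart; to pass above a neighbour a carrier must be raised by over 115 mm.
- white_carrier_tab (a point): Tab centre of the white carrier, same shape and axes as the orange one; to be left alone.
- red_rail_mid (a point): Middle of the top face of the rail where the carriers hang at first: a fixed aluminium bar 16 mm wide (x) and 260 long (y, along the rail), its top 108 mm above the bench, on thin posts under the bar 116 mm either side of the middle. At each end a red stop, 12 mm long and as wide as the rail, stands 22 mm above the top face. z up.
- green_rail_mid (a point): Middle of the top face of the next rail, the same fixed bar with green stops, empty at first. Same height, size and axes; 236 mm are free between its stops. It stands in line with the other rail, to the left or right of it, 20 mm between the rails' ends, on the same black base plate (100 by 560 mm, 8 thick).

How it is judged:
By the outcome, as a careful person would: the job done as asked, in the order asked, and still so for the second after the job is handed in, with the robot touching nothing.
It also fails if it takes over 35 s, if anything falls off the work surface, if the arm or the gripper's body presses on something with over 40 N, if the wrist force passes 120 N, or if a joint passes its speed limit or range.

### The arm

A 6-joint arm with a two-finger parallel gripper is mounted at the origin on the work surface. World frame = base frame: x ahead of the robot, y to its left, z up, the work surface at z = 0. Lengths are in m, angles in rad, forces in N, time in s.
With the tool pointing down it reaches from about 0.35 to 0.775 m from the base axis. Payload 7.3 kg.
Tool frame: the origin (TCP) lies at the centre of the arm's flange, where the gripper is bolted on; the fingertips stand 178 mm ahead of it and the grasp point (between the pads) lies 159 mm ahead of it; z points along the fingers, y is the line along which they close (so a half turn about z gives the same grasp; the last joint's range is limited). The gripper opens to 92 mm and grips with 3 to 60 N. Pads are 19 mm wide; open, the fingers measure 130 mm over their backs; the gripper's body (75 mm by 190 mm) begins 47 mm behind the grasp point.
Start: joints at [1.072, 0.342, 1.524, -0, 1.275, -0.146], TCP at [0.181, 0.493, 0.405] pointing down, gripper open.
Joint ranges: [-2.53, 2.53], [-0.77, 2.02], [0.04, 2.7], [-1, 4.14], [0.28, 2.66], [-3.11, 3.11]. Speed limits (rad/s): [2.57, 2.57, 3.14, 3.14, 3.14, 3.14].

### API

Orientations are given as [roll, pitch, yaw] about the fixed x, y, z axes, in that order (R = Rz(yaw) Ry(pitch) Rx(roll)).
In Python, from cell import telemetry, vision, ticket gives the robot as it stands.
- The arm moves only by the shell command python3 -m crank 'ROWS' [FORCE]. ROWS is JSON, a list of rows, each a list of 5 numbers: the gripper command: -1 is shut, 1 is fully open, values between are in proportion, then the shift along the tool's x, y, z in mm, then the turn about the tool's z in rad. In form: [[fingers, dx, dy, dz, roll], ...]. A call has 1 to 12 rows; each row is the pose to reach, as a shift and turn from the pose commanded when the call began, along the tool's axes at that moment; what a row does not reach only later rows make up. A row lasts 1/12 s, in which the tool goes at most 41.7 mm and 7.16 degrees, less where a joint would pass 70% of its speed; a pose out of reach is approached as far as the arm can. A call with a gripper value outside its range is refused whole. The fingers move at their own pace and stop on an object; FORCE is the grip in N (left out, the last holds). Time passes only in rows, so rows that repeat a pose let the fingers close. It gives the time, the measured TCP pose, the force, the opening and the grip force at its end, in the units of the state.
- telemetry.observe(): the state, without advancing time (a new reading comes with each control period).
- vision.read_camera(name): name is "side" or "top" or "wrist"; returns (picture, depth): 420x560x3 uint8, red, green, blue; 420x560 float32, m along the optical axis (not along the pixel's ray), 0 where there is no reading.
- vision.get_calibration(name): a dict with "camera_matrix" (3x3 intrinsics, pixels), "dist" ([k1, k2, p1, p2, k3] as OpenCV has them; the pictures are not rectified), "rvec" (rotation vector, rad) and "tvec" (3), from world to camera coordinates, as OpenCV has them. Camera axes: x right, y down, z forward; pixel columns grow to the right and rows downward; lengths in m; the calibration is good to about 2 mm. A picture is of the moment at which its call begins: read the wrist's pose just before it. get_calibration takes no time and is no camera call; for the wrist camera it gives the pose at the moment of the call.
- ticket.hand_in(): hands the job in; it is judged then, once.
The state is a dict: "time": time; "qpos": joint angles; "qvel": joint speeds; "joint_efforts": joint torques, N m; "tool_pos": TCP position; "tool_rot": TCP orientation; "contact_force": force on the tool from outside, world axes, zero at the start; "torque": the same for the moment, N m; "opening": finger opening in m; "grip_force": force on a finger pad.
Only numpy, scipy, OpenCV 4.12 (cv2) and the standard library are available. Lean on these libraries where they do the work, as an engineer would, in place of code of your own. Each camera call takes 0.05 s, during which the arm holds its last target. There are 200 camera calls.

## Working session

There is one attempt and no reset: what is moved stays moved. The work goes in short steps, Python scripts to look and compute and a shell command to move; the robot and the scene stay as the last step left them, time stands still between calls to the robot, and variables do not carry over. Pictures are saved under pics/ and viewed, at most 10 in all, crops included, and the job is handed in when it is done.

```bash
mkdir -p pics
cat > h.py <<'E'
import numpy as np,cv2
from cell import telemetry,vision,ticket
def cloud(n):
    c=vision.get_calibration(n);im,d=vision.read_camera(n)
    K=np.array(c["camera_matrix"],float);D=np.array(c["dist"],float)
    R=cv2.Rodrigues(np.array(c["rvec"],float))[0];t=np.array(c["tvec"],float).ravel()
    v,u=np.mgrid[:420,:560]
    p=cv2.undistortPoints(np.stack([u,v],-1).reshape(-1,1,2).astype(float),K,D).reshape(420,560,2)
    P=np.dstack([p*d[...,None],d])
    W=(P-t)@R
    W[d==0]=np.nan
    return im,W
def save(im,f): cv2.imwrite(f,im[...,::-1])
E
python3 - <<'E'
from h import *
print(telemetry.observe())
a=[]
for n in("top","side"):
    im,W=cloud(n);a.append(im);np.savez(n+".npz",im=im,W=W)
    hsv=cv2.cvtColor(im,cv2.COLOR_RGB2HSV)
    for k,lo,hi in(("orange",(8,150,100),(20,255,255)),("blue",(100,130,60),(125,255,255)),("red",(0,150,80),(5,255,255)),("green",(45,100,60),(85,255,255)),("white",(0,0,200),(180,40,255))):
        m=cv2.inRange(hsv,lo,hi)
        N,L,S,C=cv2.connectedComponentsWithStats(m)
        for i in range(1,N):
            if S[i,4]>25:
                w=W[L==i];w=w[~np.isnan(w[:,0])]
                if len(w): print(n,k,S[i],np.percentile(w,[3,50,97],axis=0).round(3).tolist())
save(np.vstack(a)[:, :],"pics/a.png") if 0 else save(cv2.resize(np.hstack(a),(800,300),interpolation=cv2.INTER_AREA),"pics/a.png")
E
```

```text
{'time': 0.0, 'qpos': array([ 1.07201429e+00,  3.42732652e-01,  1.52500715e+00, -7.23761782e-06,
        1.27544841e+00, -1.46017457e-01]), 'qvel': array([0.00034732, 0.00069926, 0.00149617, 0.00036361, 0.00053589,
       0.0012657 ]), 'joint_efforts': array([ 1.43745830e-03, -4.31231368e+01, -2.44228417e+01,  7.18742958e-02,
        5.57643129e-02, -1.11974286e-04]), 'tool_pos': array([0.18130611, 0.49255305, 0.40404305]), 'tool_rot': array([-3.14001307e+00, -2.25304787e-04,  2.78883001e+00]), 'contact_force': array([-0.63357539, -0.75946471, -0.70297522]), 'torque': array([0.00782072, 0.03335384, 0.04974156]), 'grip_force': 0.0, 'opening': 0.09170205977669126}
top orange [  0  70  32  22 533] [[0.806, 0.492, 0.013], [0.826, 0.521, 0.016], [0.845, 0.55, 0.019]]
top orange [  0  89  28  28 481] [[0.756, 0.494, 0.013], [0.778, 0.521, 0.016], [0.798, 0.546, 0.019]]
top orange [ 13 126   7  16  83] [[0.686, 0.471, 0.066], [0.699, 0.476, 0.068], [0.713, 0.481, 0.071]]
top orange [341 186  35  24 477] [[0.566, -0.131, 0.11], [0.579, -0.105, 0.114], [0.598, -0.088, 0.164]]
top orange [339 
[... 1981 characters left out ...]
6  44] [[0.572, -0.064, 0.127], [0.578, -0.059, 0.13], [0.584, -0.054, 0.131]]
side red [386 380  13  11  87] [[0.588, -0.311, 0.127], [0.594, -0.306, 0.129], [0.601, -0.301, 0.132]]
side green [296 234   9   6  43] [[0.57, -0.031, 0.126], [0.576, -0.027, 0.129], [0.583, -0.022, 0.131]]
side white [284 170  14  12  73] [[0.66, 0.248, -0.002], [0.676, 0.266, 0.0], [0.69, 0.282, 0.002]]
side white [268 193  25  40 123] [[0.566, 0.011, 0.107], [0.571, 0.054, 0.108], [0.576, 0.109, 0.11]]
side white [372 334  19  25 156] [[0.589, -0.28, 0.161], [0.593, -0.263, 0.163], [0.597, -0.247, 0.164]]
side white [355 336  21  45 193] [[0.577, -0.284, 0.106], [0.582, -0.247, 0.112], [0.594, -0.222, 0.114]]
```

View pics/a.png

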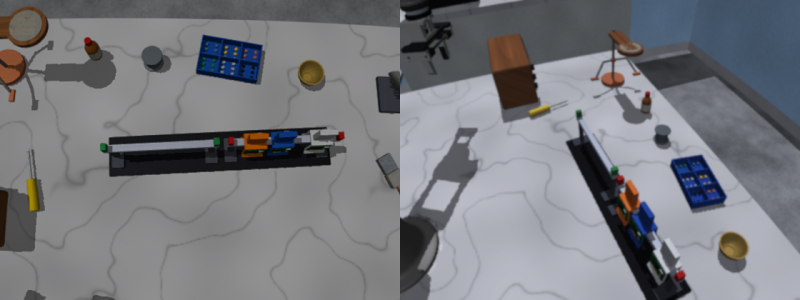

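The orange carrier (side view px ~630,195 in the composite) is nearest the red stop that adjoins the empty green rail, which lies to the left (+y). The rail yaw is about 0.063. I'll move above the orange carrier.

```bash
cat > go.py <<'E'
import sys
from h import *
def to(x,y,z,yaw):
    s=telemetry.observe();p=s["tool_pos"];w=s["tool_rot"][2];dx,dy=x-p[0],y-p[1]
    c,n=np.cos(w),np.sin(w)
    print("t",round(s["time"],2),"pos",p.round(4),"rot",s["tool_rot"].round(4),"F",s["contact_force"].round(1),"open",s["opening"],"grip",s["grip_force"])
    print("rows mm",((dx*c+dy*n)*1e3).round(1),((dx*n-dy*c)*1e3).round(1),((p[2]-z)*1e3).round(1),"roll",((w-yaw+np.pi)%(2*np.pi)-np.pi).round(4))
if __name__=="__main__": to(*map(float,sys.argv[1:]))
E
python3 -m crank '[[1,-30,-22,0,0.12],[1,-60,-44,0,0.24],[1,-90,-66,0,0.36],[1,-120,-88,0,0.48],[1,-150,-110,0,0.6],[1,-180,-133,0,0.72],[1,-210,-155,0,0.84],[1,-240,-177,0,0.96],[1,-270,-199,0,1.08],[1,-293,-216,0,1.155],[1,-293,-216,0,1.155]]'
python3 go.py 0.582 -0.115 0.404 1.634
```

```text
time: 1.02
tool_pos: [0.3839, 0.1853, 0.4045]
tool_rot: [3.141, 0.001, 1.625]
contact_force: [0.4, 0.4, 0.2]
opening: 0.0918
grip_force: 0.0
t 1.02 pos [0.3839 0.1853 0.4045] rot [3.1408e+00 1.5000e-03 1.6252e+00] F [0.4 0.4 0.2] open 0.09183411369304725 grip 0.0
rows mm -310.7 181.4 0.5 roll -0.0088
```

```bash
python3 -m crank '[[1,-35,20,0,0],[1,-70,40,0,0],[1,-105,61,0,0],[1,-140,81,0,0],[1,-175,102,0,0],[1,-210,122,0,0],[1,-245,143,0,0],[1,-280,163,0,0],[1,-311,181,0,0],[1,-311,181,0,0],[1,-311,181,0,0]]'
python3 - <<'E'
from h import *
s=telemetry.observe();print(s["tool_pos"],s["tool_rot"])
T=np.load("top.npz")["W"];S=np.load("side.npz")["W"]
im,W=cloud("wrist");save(im,"pics/w1.png")
for n,w in(("wrist",W),("top",T),("side",S)):
    w=w.reshape(-1,3);w=w[~np.isnan(w[:,0])]
    w=w[(w[:,0]>.54)&(w[:,0]<.63)]
    for k,a,b in(("orange",-.145,-.08),("blue",-.205,-.145),("white",-.29,-.22)):
        m=w[(w[:,2]>.156)&(w[:,2]<.172)&(w[:,1]>a)&(w[:,1]<b)]
        if len(m)>10:
            r=cv2.minAreaRect((m[:,:2]*1e3).astype(np.float32));print(n,k,len(m),np.median(m[:,2]).round(4),[np.round(q,1) for q in r])
    # stops tops
    for a,b in((-.33,-.29),(-.075,-.042),(-.038,-.01),(.205,.24)):
        m=w[(w[:,2]>.124)&(w[:,2]<.136)&(w[:,1]>a)&(w[:,1]<b)]
        if len(m)>10:
            r=cv2.minAreaRect((m[:,:2]*1e3).astype(np.float32));print(n,"stop",len(m),[np.round(q,1) for q in r])
E
```

```text
time: 1.93
tool_pos: [0.5824, -0.1115, 0.4033]
tool_rot: [-3.14, -0.001, 1.632]
contact_force: [-0.6, 0.0, -0.3]
opening: 0.0918
grip_force: 0.0
[ 0.5823683  -0.11145355  0.40331587] [-3.13967266e+00 -1.08906150e-03  1.63177627e+00]
wrist orange 1103 0.1621 [array([ 582.2, -112.6]), array([11.7, 40.1]), np.float64(3.3)]
wrist blue 391 0.162 [array([ 588.2, -184.9]), array([11.5, 19.7]), np.float64(3.9)]
wrist stop 390 [array([579.6, -57.4]), array([15.5, 11.2]), np.float64(3.6)]
wrist stop 413 [array([577.5, -25.4]), array([15. , 11.3]), np.float64(3.5)]
top orange 226 0.1619 [array([ 582.9, -110.3]), array([12.6, 40. ]), np.float64(4.2)]
top blue 230 0.1619 [array([ 588. , -172.6]), array([12.6, 41.2]), np.float64(6.1)]
top white 220 0.1616 [array([ 594.9, -261.5]), array([12.6, 39.8]), np.float64(3.3)]
top stop 76 [array([ 596.6, -302.4]), array([15.9, 11.3]), np.float64(3.3)]
top stop 79 [array([580.3, -56.6]), array([15.7, 11.9]), np.float64(7.6)]
top stop 79 [array([578.1, -24.3]), array([14.8, 11.1]), np.float64(0.2)]
top stop 94 [array([562.6, 222.8]), array([16.2, 13. ]), np.float64(5.5)]
side orange 198 0.1623 [array([ 582.2, -113.4]), array([12.9, 39.2]), np.float64(1.1)]
side blue 249 0.1623 [array([ 586.3, -174.7]), array([12.4, 40.2]), np.float64(6.8)]
side white 320 0.1622 [array([ 593.2, -264. ]), array([13.5, 40.9]), np.float64(3.0)]
side stop 128 [array([ 594.9, -304.8]), array([16.8, 12.8]), np.float64(3.3)]
side stop 73 [array([579.8, -57.9]), array([16.5, 12.6]), np.float64(5.5)]
side stop 68 [array([577.8, -25.4]), array([13.4, 16.1]), np.float64(89.7)]
side stop 46 [array([561.9, 220.2]), array([15.9, 12.9]), np.float64(6.0)]
```

View pics/w1.png

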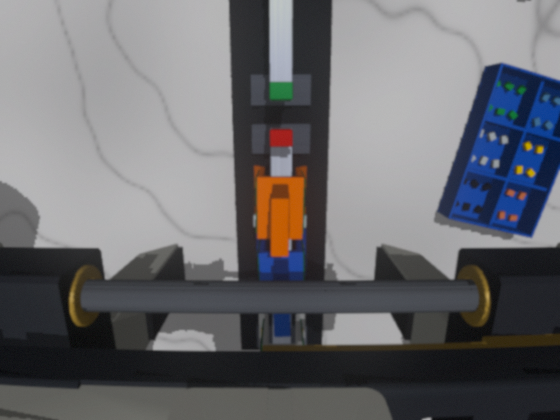

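The wrist view shows the orange tab at px (281,215), with the red stop at (281,137) and the green stop at (281,90). The tab is at (0.582,-0.1125) with its top at z=0.162. I'll descend and grip.

```bash
python3 -m crank '[[1,-1,0,30,0],[1,-1,0,60,0],[1,-1,0,85,0],[1,-1,0,103,0],[1,-1,0,103,0],[1,-1,0,103,0],[-0.4,-1,0,103,0],[-1,-1,0,103,0],[-1,-1,0,103,0],[-1,-1,0,103,0],[-1,-1,0,103,0],[-1,-1,0,103,0]]' 30
python3 -m crank '[[-1,0,0,0,0],[-1,0,0,0,0],[-1,0,0,0,0],[-1,0,0,0,0]]'
```

```text
time: 2.98
tool_pos: [0.582, -0.1113, 0.3021]
tool_rot: [3.141, 0.0, 1.634]
contact_force: [0.1, -0.8, -0.5]
opening: 0.0564
grip_force: 0.0
time: 3.32
tool_pos: [0.582, -0.1113, 0.3017]
tool_rot: [-3.142, -0.0, 1.634]
contact_force: [-1.1, -0.4, 0.0]
opening: 0.0298
grip_force: 0.0
```

```bash
python3 -m crank '[[-1,0,0,0,0],[-1,0,0,0,0],[-1,0,0,0,0],[-1,0,0,0,0],[-1,0,0,0,0],[-1,0,0,0,0]]' 30
```

```text
time: 3.82
tool_pos: [0.582, -0.1112, 0.3017]
tool_rot: [-3.142, -0.0, 1.634]
contact_force: [-0.8, 0.5, -0.6]
opening: 0.0121
grip_force: 30.0
```

```bash
python3 -m crank '[[-1,0,0,-10,0],[-1,0,0,-25,0],[-1,0,0,-45,0],[-1,0,0,-65,0],[-1,0,0,-85,0],[-1,0,0,-105,0],[-1,0,0,-115,0],[-1,0,0,-115,0],[-1,0,0,-115,0],[-1,0,0,-115,0]]' 30
python3 - <<'E'
from h import *
from go import to
im,W=cloud("side");save(im[150:420,150:510],"pics/s2.png")
to(.5685,.1,.417,1.634)
E
```

```text
time: 4.65
tool_pos: [0.5817, -0.1112, 0.4154]
tool_rot: [-3.139, -0.001, 1.634]
contact_force: [0.7, -0.7, -1.7]
opening: 0.0119
grip_force: 30.0
t 4.7 pos [ 0.5818 -0.1112  0.4152] rot [-3.1390e+00 -1.1000e-03  1.6338e+00] F [ 0.9  1.  -1.2] open 0.011711548902965257 grip 29.97428834438324
rows mm 211.6 0.0 -1.8 roll -0.0002
```

View pics/s2.png

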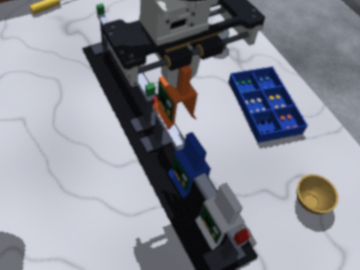

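The carrier is held upright and clear; blue and white are undisturbed. I'll carry it over the green rail.

```bash
python3 -m crank '[[-1,12,0,0,0],[-1,35,0,0,0],[-1,60,0,0,0],[-1,85,0,0,0],[-1,110,1,0,0],[-1,135,1,0,0],[-1,160,1,0,0],[-1,185,1,0,0],[-1,205,1,0,0],[-1,212,1.5,0,0],[-1,212,1.5,0,0],[-1,212,1.5,0,0]]' 30
python3 - <<'E'
from h import *
from go import to
im,W=cloud("wrist");save(im,"pics/w3.png")
it,T=cloud("top");save(it[120:300,90:400],"pics/t3.png")
for n,Q in(("w",W),("t",T)):
    w=Q.reshape(-1,3);w=w[~np.isnan(w[:,0])]
    w=w[(w[:,0]>.52)&(w[:,0]<.63)]
    m=w[(w[:,2]>.1)&(w[:,2]<.114)&(w[:,1]>-.0)&(w[:,1]<.215)]
    if len(m)>20:
        for a in np.arange(0,.22,.02):
            k=m[(m[:,1]>=a)&(m[:,1]<a+.02)]
            if len(k)>5: print(n,"rail",a.round(2),len(k),np.percentile(k[:,0],[2,50,98]).round(4))
    for a,b in((-.038,-.01),(.205,.24)):
        m=w[(w[:,2]>.124)&(w[:,2]<.136)&(w[:,1]>a)&(w[:,1]<b)]
        if len(m)>10: print(n,"stop",cv2.minAreaRect((m[:,:2]*1e3).astype(np.float32)))
    m=w[(w[:,2]>.215)&(w[:,2]<.232)&(w[:,1]>.06)&(w[:,1]<.14)]
    if len(m)>10: print(n,"roof",np.percentile(m,[2,50,98],axis=0).round(4).tolist())
to(.57,.1,.303,1.634)
E
```

```text
time: 5.7
tool_pos: [0.57, 0.1006, 0.4162]
tool_rot: [-3.141, 0.0, 1.635]
contact_force: [0.1, -0.5, -0.5]
opening: 0.0118
grip_force: 30.0
w rail 0.08 166 [0.5622 0.5696 0.5772]
w rail 0.1 452 [0.5613 0.5687 0.5764]
w rail 0.12 479 [0.5598 0.5673 0.575 ]
w rail 0.14 508 [0.5582 0.566  0.5737]
w rail 0.16 553 [0.5571 0.5649 0.5729]
w rail 0.18 567 [0.5559 0.5637 0.5715]
w rail 0.2 431 [0.5549 0.5625 0.5703]
w stop ((561.3037109375, 221.61936950683594), (16.05687713623047, 11.772573471069336), 4.801191329956055)
w roof [[0.55, 0.1059, 0.2186], [0.5685, 0.1179, 0.2265], [0.5878, 0.1245, 0.2287]]
t rail 0.0 135 [0.5681 0.5761 0.5843]
t rail 0.02 132 [0.5667 0.5746 0.583 ]
t rail 0.04 105 [0.5656 0.5728 0.5807]
t rail 0.16 66 [0.5577 0.5648 0.5727]
t rail 0.18 138 [0.5565 0.5644 0.5725]
t rail 0.2 100 [0.5555 0.5626 0.5711]
t stop ((577.8150634765625, -24.2830810546875), (11.285202980041504, 15.466394424438477), 89.0374755859375)
t stop ((562.836181640625, 223.3524627685547), (16.574718475341797, 12.840484619140625), 2.2631969451904297)
t 5.8 pos [0.5702 0.0995 0.4164] rot [-3.1411e+00  3.0000e-04  1.6329e+00] F [ 0.2 -0.7 -1.4] open 0.011903742191860982 grip 29.97430980205536
rows mm 0.5 -0.2 113.4 roll -0.0011
```

View pics/w3.png

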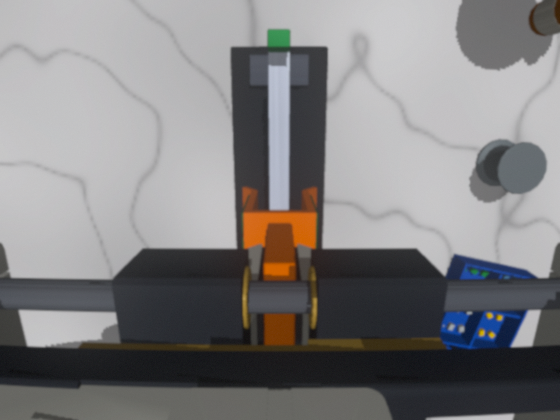

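The carrier (px 281,230) sits centred over the rail (281,130), within 1 mm and parallel to it. I'll lower it gently.

```bash
python3 -m crank '[[-1,0,-0.5,10,0],[-1,0,-0.5,25,0],[-1,0,-0.5,40,0],[-1,0,-0.5,55,0],[-1,0,-0.5,70,0],[-1,0,-0.5,85,0],[-1,0,-0.5,97,0],[-1,0,-0.5,105,0],[-1,0,-0.5,109,0],[-1,0,-0.5,111,0],[-1,0,-0.5,111,0],[-1,0,-0.5,111,0]]' 30
python3 -m crank '[[-1,0,0,0.5,0],[-1,0,0,1,0],[-1,0,0,1.5,0],[-1,0,0,2,0],[-1,0,0,2.5,0],[-1,0,0,2.5,0],[-1,0,0,2.5,0]]' 30
```

```text
time: 6.8
tool_pos: [0.5698, 0.1003, 0.3063]
tool_rot: [3.14, -0.0, 1.634]
contact_force: [0.4, 1.4, -0.2]
opening: 0.0118
grip_force: 30.0
time: 7.38
tool_pos: [0.5696, 0.1004, 0.3032]
tool_rot: [3.142, -0.0, 1.634]
contact_force: [0.6, 0.1, -0.4]
opening: 0.0116
grip_force: 30.0
```

```bash
python3 -m crank '[[-1,0,0,0.5,0],[-1,0,0,1,0],[-1,0,0,1.3,0],[-1,0,0,1.3,0],[-1,0,0,1.3,0]]' 30
```

```text
time: 7.8
tool_pos: [0.5697, 0.1004, 0.3019]
tool_rot: [3.142, -0.0, 1.634]
contact_force: [-0.6, -0.1, -0.4]
opening: 0.0117
grip_force: 30.0
```

```bash
python3 -m crank '[[-1,0,0,0.3,0],[-1,0,0,0.6,0],[-1,0,0,0.6,0],[-1,0,0,0.6,0]]' 30;  python3 -m crank '[[-1,0,0,0.3,0],[-1,0,0,0.6,0],[-1,0,0,0.6,0],[-1,0,0,0.6,0]]' 30
```

```text
time: 8.13
tool_pos: [0.5696, 0.1004, 0.3016]
tool_rot: [3.141, -0.0, 1.634]
contact_force: [-0.5, 0.4, 3.3]
opening: 0.0117
grip_force: 30.0
time: 8.47
tool_pos: [0.5696, 0.1004, 0.3017]
tool_rot: [3.141, -0.0, 1.634]
contact_force: [-2.6, -0.3, 6.8]
opening: 0.0116
grip_force: 30.0
```

The upward force of 7 N shows it is seated on the rail. I'll ease the grip, open slowly, then retreat upward.

```bash
python3 -m crank '[[-1,0,0,-0.7,0],[-1,0,0,-0.7,0],[-1,0,0,-0.7,0]]' 4
python3 -m crank '[[-0.6,0,0,0,0],[-0.5,0,0,0,0],[-0.3,0,0,0,0],[0,0,0,0,0],[0,0,0,0,0],[0.2,0,0,0,0],[0.2,0,0,0,0],[0.2,0,0,0,0],[0.2,0,0,0,0]]' 4
python3 -m crank '[[0.2,0,0,-10,0],[0.2,0,0,-25,0],[0.2,0,0,-50,0],[0.2,0,0,-80,0],[0.2,0,0,-110,0],[0.2,0,0,-120,0],[0.2,0,0,-120,0],[0.2,0,0,-120,0]]' 4
python3 - <<'E'
from h import *
im,W=cloud("side");im2,T=cloud("top");wi,Q=cloud("wrist")
save(np.hstack([im[120:420,200:500],im2[60:360,90:490]]),"pics/e.png")
for n,X in(("side",W),("top",T),("wrist",Q)):
    w=X.reshape(-1,3);w=w[~np.isnan(w[:,0])];w=w[(w[:,0]>.52)&(w[:,0]<.63)]
    for k,a,b in(("orange",.06,.14),("blue",-.205,-.145),("white",-.29,-.22)):
        m=w[(w[:,2]>.152)&(w[:,2]<.172)&(w[:,1]>a)&(w[:,1]<b)]
        if len(m)>10: print(n,k,len(m),np.median(m[:,2]).round(4),cv2.minAreaRect((m[:,:2]*1e3).astype(np.float32)))
E
```

```text
time: 8.72
tool_pos: [0.5697, 0.1004, 0.3016]
tool_rot: [3.141, -0.0, 1.634]
contact_force: [-1.6, -0.6, 5.0]
opening: 0.0118
grip_force: 4.0
time: 9.47
tool_pos: [0.5696, 0.1004, 0.3014]
tool_rot: [3.142, -0.0, 1.634]
contact_force: [0.1, 0.6, 0.2]
opening: 0.0546
grip_force: 0.0
time: 10.13
tool_pos: [0.5694, 0.1004, 0.4213]
tool_rot: [3.141, -0.0, 1.634]
contact_force: [0.4, 0.1, -0.2]
opening: 0.0549
grip_force: 0.0
side orange 142 0.1624 ((570.3441162109375, 98.44529724121094), (12.578932762145996, 41.33203887939453), 3.5236034393310547)
side blue 279 0.1622 ((586.3651123046875, -174.6514434814453), (12.695194244384766, 39.93694305419922), 5.986117839813232)
side white 363 0.1623 ((592.8707275390625, -263.5084533691406), (13.281153678894043, 41.08816146850586), 3.036830425262451)
top blue 245 0.1616 ((588.0609741210938, -172.7098388671875), (12.913029670715332, 40.87267303466797), 5.080056190490723)
top white 244 0.1614 ((594.7099609375, -261.8363342285156), (12.601192474365234, 40.64268493652344), 4.001977920532227)
wrist orange 993 0.162 ((569.9078979492188, 99.04019165039062), (11.842835426330566, 39.719539642333984), 3.5247230529785156)
```

View pics/e.png

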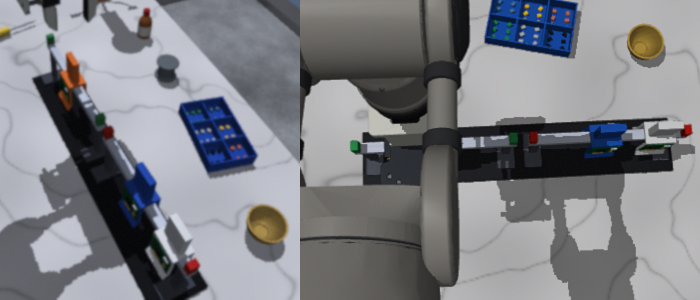

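The orange carrier (side px ~70,80) hangs straight on the green rail with its tab top at z=0.162, and its angle matches the rail. Blue (140,195) and white (165,245) have not moved. The gripper is clear.

```bash
python3 -c "from cell import ticket;print(ticket.hand_in())"
```

```text
the job is handed in; nothing more can be done
None
```

The orange carrier now hangs straight near the middle of the green-stopped rail, the blue and white carriers are where they were, and the job was handed in at about 10 s of the 35 s allowed.

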